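# Scoop the dark truffle into the yellow tasting bowl

### The job

Pick up the scoop by its wooden handle and scoop the dark chocolate truffle out of the tasting tray; do not touch the truffle with the fingers. Tip it into the yellow bowl, then stand the scoop upright on the counter again, clear of the bowl and tray, and let go.

Things in the scene. Friction and masses are not known exactly. Their poses are not given: they have to be found in the camera images.
- scoop: Standing scoop, 120 g, open mouth to its -x. Origin: underside, below the pocket's middle (truffle held there: centre 16 mm above). In its frame, mm: front edge x -18, 51 wide; lip 4 high at x -8; pocket floor z 2, back wall x 15, walls 18 high. Square wooden handle 16 wide, axis x 30, top z 115: hold at z 90. Sole ends x 42. Empties when tipped 45 deg mouth down (31 at least). Starts mouth roughly to the robot.
- dark_truffle: Nearly black chocolate ball, 28 mm across, 16 g, origin at its centre. On the floor of one tray compartment, centre 15 to 29 mm from the wall next to the robot, within 10 mm of the compartment's middle line. It rolls; pushed against that wall by the scoop sliding on the floor it climbs the lip into the pocket. Cream and pink truffles of the same size lie in the other compartments.
- tray: Fixed blue tray, 150 (x) by 270 (y) mm, 24 high; origin at the centre of its underside, -x side next to the robot. Floor top at z 6 mm. Outer walls 5 thick: inner faces at x -70 (next to the robot) and x +70. Dividers 4 thick along x at y -44 and +44; compartments' middle lines at y -88, 0 and +88.
- yellow_bowl: Loose yellow bowl, 220 g, 100 mm across the rim, 45 mm high, 4 mm wall; origin at the centre of its underside, z up. A white bowl of the same shape stands near it.
Mind the look-alikes: they are no part of the job. What is meant by the yellow_bowl is not blue or pink, and is the larger of those in its own colour.

How it is judged (in metres and radians):
On the way:
1. the dark truffle lies in the scoop's pocket and the scoop is lifted at least 50 mm above the counter (height (world z) of scoop above 0.05 m and x of dark_truffle in the frame of scoop between -0.012 and 0.012 m and y of dark_truffle in the frame of scoop between -0.012 and 0.012 m and z of dark_truffle in the frame of scoop between 0.008 and 0.025 m), for 0.2 s.
At the end, for the whole second after the job is handed in: The dark truffle rests inside the yellow bowl (centre within 40 mm of the bowl's axis and below its rim), the bowl stands upright on the counter (within 10 degrees), and the scoop stands upright (within 10 degrees) on its sole on the bare counter, all at rest (horizontal distance between dark_truffle and yellow_bowl below 0.04 m and z of dark_truffle in the frame of yellow_bowl between 0 and 0.04 m and angle between each of yellow_bowl, scoop's own z axis and vertical below 0.17 rad and height (world z) of yellow_bowl below 0.006 m and height (world z) of scoop between -0.01 and 0.0045 m and linear speed of scoop below 0.03 m/s and linear speed of dark_truffle below 0.05 m/s); the robot touches nothing.
It fails at once if the gripper's fingers touch the dark truffle (contact force between the fingers and dark_truffle above 0.3 N).
It also fails if it takes over 64 s, if anything falls off the work surface, if the arm or the gripper's body presses on something with over 40 N, if the wrist force passes 120 N, or if a joint passes its speed limit or range.

### The arm

A 7-joint arm with a two-finger parallel gripper is mounted at the origin on the work surface. World frame = base frame: x ahead of the robot, y to its left, z up, the work surface at z = 0. Lengths are in m, angles in degrees, forces in N, time in s.
With the tool pointing down it reaches from about 0.4 to 0.875 m from the base axis. Payload 6.5 kg.
Tool frame: the origin (TCP) lies between the finger pads; the fingertips stand r.tip_reach ahead of it and the grasp point (between the pads) lies 5 mm behind it (r.tip_reach is the distance from the TCP to the fingertips, in m); z points along the fingers, y is the line along which they close (so a half turn about z gives the same grasp; the last joint's range is limited). The gripper opens to 85 mm and grips with 20 to 120 N. Pads are 22 mm wide; open, the fingers measure 114 mm over their backs; the gripper's body (76 mm by 85 mm) begins 54 mm behind the grasp point. The pads swing forward as they close: fully open they stand 13 mm farther back than shut.
Start: joints at [69.832, 30.733, -0.252, 88.115, 0.149, 61.152, -4.079], TCP at [0.183, -0.624, 0.245] pointing down, gripper open.
Joint ranges: [-154.64, 154.64], [-21.42, 123.67], [-72.66, 72.17], [13.99, 137.28], [-74.86, 254.86], [10.95, 109.41], [-158.01, 158.01]. Speed limits (degrees/s): [136.94, 136.94, 180, 180, 180, 180, 180].

### API

Orientations are given as [roll, pitch, yaw] about the fixed x, y, z axes, in that order (R = Rz(yaw) Ry(pitch) Rx(roll)).
In Python, from bench import r gives the robot as it stands.
- The arm moves only by the tool apply_moves, never from a script. Its argument "commands" is a list of rows, each a list of 6 numbers: the shift along the world's x, y, z as a fraction of full scale, then the turn, a rotation vector about the world's x, y, z as a fraction of full scale. In form: [[tx, ty, tz, rx, ry, rz], ...]. A call has 1 to 20 rows; each row is the pose to reach, as a shift and turn from the pose commanded when the call began; what a row does not reach only later rows make up. Full scale, the value 1, is 50 cm for a shift and pi/4 rad for a turn. A row lasts 1/8 s, in which the tool goes at most 62.5 mm and 10.7 degrees, less where a joint would pass 70% of its speed; a pose out of reach is approached as far as the arm can. A call with a number of a shift or a turn outside -1 to 1 is refused whole. A call with a gripper value outside its range is refused whole. "fingers" is the finger opening in mm, from 0 to 85.4, set as the call begins (left out, the last holds). The fingers move at their own pace and stop on an object; the grip force is fixed at half the most. Time passes only in rows, so rows that repeat a pose let the fingers close. It gives the time, the measured TCP pose, the force, the opening and the grip force at its end, in the units of the state.
- r.get_state(): the state, without advancing time (a new reading comes with each control period).
- r.grab_frame(name): name is "scene" or "top"; returns the picture (384x512x3 uint8, red, green, blue); there is no depth.
- r.camera_params(name): a dict with "fx", "fy", "cx", "cy" (pixels), "k1" (the pictures are not rectified: a ray, as slopes to the right and down, at radius r is drawn at 1 + k1 r^2 times it, then the intrinsics apply), "xyz" and "rotation" of the camera in the world. Camera axes: x right, y up, looking along -z (the intrinsics and any distortion apply to the point x, -y, -z); pixel columns grow to the right and rows downward; lengths in m; the calibration is good to about 2 mm. A picture is of the moment at which its call begins. camera_params takes no time and is no camera call.
- r.hand_in(): hands the job in; it is judged then, once.
The state is a dict: "clock": time; "q": joint angles; "joint_velocities": joint speeds; "effort": joint torques, N m; "tool_pos": TCP position; "tool_rot": TCP orientation; "wrist_force": force on the tool from outside, world axes, zero at the start; "ft_torque": the same for the moment, N m; "gripper_width": finger opening in m; "grip_force": force on a finger pad.
Only numpy, scipy, OpenCV 4.12 (cv2) and the standard library are available. Lean on these libraries where they do the work, as an engineer would, in place of code of your own. Each camera call takes 0.05 s, during which the arm holds its last target. There are 200 camera calls.

## Working session

There is one attempt and no reset: what is moved stays moved. The work goes in short steps, Python scripts to look and compute and a tool call to move; the robot and the scene stay as the last step left them, time stands still between calls to the robot, and variables do not carry over. Pictures are saved under pics/ and viewed, at most 12 in all, crops included, and the job is handed in when it is done.

Besides the shell and the picture viewer there is one more tool, called after "Request:" by a JSON object that holds its "api" and its "payload", one argument or row to a line. apply_moves: Moves the arm, as the interface text tells. Shift numbers are shares of 50 cm and turn numbers shares of pi/4 rad, none past 1 either way. Its arguments: {"type":"object","properties":{"commands":{"type":"array"},"fingers":{"type":"number"}},"required":["commands"]}

```bash
mkdir -p pics; cat > h.py <<'E'
from bench import r
import numpy as np, cv2
def ray(n,u,v):
    c=r.camera_params(n); d=np.array([(u-c['cx'])/c['fx'],(v-c['cy'])/c['fy']])
    s=d.copy()
    for _ in range(20): s=d/(1+c['k1']*(s@s))
    return np.array(c['xyz']), np.array(c['rotation'])@np.array([s[0],-s[1],-1])
def onz(n,u,v,z):
    o,d=ray(n,u,v); return o+d*(z-o[2])/d[2]
def save(n,f):
    im=r.grab_frame(n); cv2.imwrite('pics/'+f,im[...,::-1]); return im
E
python3 - <<'E'
from h import *
a=save('top','t0.png'); b=save('scene','s0.png')
cv2.imwrite('pics/both.png',cv2.resize(np.hstack([a,b])[...,::-1],(800,300)))
for n in('top','scene'): print(r.camera_params(n))
print(r.get_state(), r.tip_reach)
E
```

```text
{'fx': 423.16879352107196, 'fy': 423.16879352107196, 'cx': 249.60999725376874, 'cy': 182.15499529947164, 'k1': -0.07318791934855695, 'xyz': array([0.23858428, 0.035044  , 1.12751667]), 'rotation': array([ 10.67379281,   0.83463721, -89.16746089])}
{'fx': 404.07874432207365, 'fy': 404.07874432207365, 'cx': 264.45090106875534, 'cy': 190.17196111125443, 'k1': 0.006836366156607027, 'xyz': array([ 1.19851049, -0.31985966,  0.59831078]), 'rotation': array([56.90844702, -1.31019295, 62.55786939])}
{'clock': 0.1, 'q': array([69.83279053, 30.77270552, -0.25349755, 88.16552   ,  0.15036659,
       61.15351305, -4.08108986]), 'joint_velocities': array([ 0.08049276, -0.10277984,  0.04916198, -0.19483204, -0.03920418,
        0.04357514,  0.05193595]), 'effort': array([ 3.83064020e-03, -5.84564102e+01,  1.05249267e+00, -2.59777987e+01,
        1.26576115e-02,  4.58673414e-03, -3.33032426e-05]), 'tool_pos': array([ 0.18305611, -0.6231085 ,  0.24450265]), 'tool_rot': array([-1.79908956e+02,  8.39567752e-03,  1.63766879e+01]), 'wrist_force': array([-0.23397456, -0.30178451, -0.0532188 ]), 'ft_torque': array([-0.01005936,  0.00379847, -0.01973017]), 'grip_force': 0.0, 'gripper_width': 0.08561183698006324} 0.014
```

View pics/t0.png

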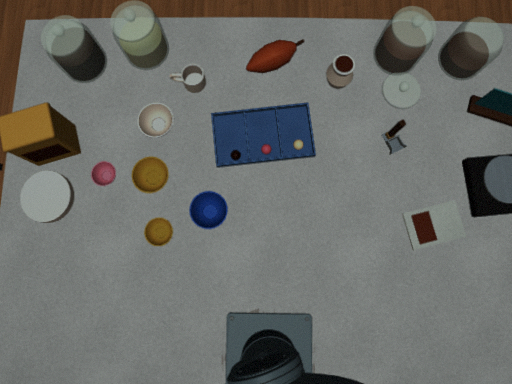

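View pics/s0.png

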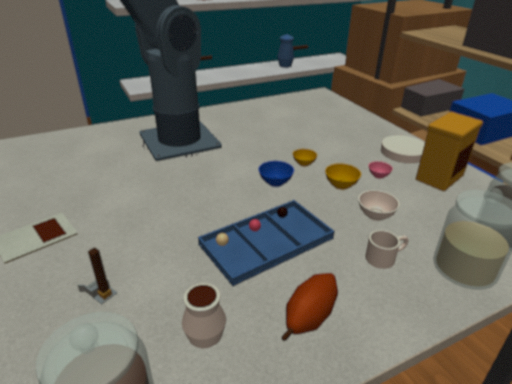

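The top view shows the tray at (212–314, 104–165), with the dark truffle at (235,155) in its left (+y) compartment. The large yellow bowl is at (150,174), the small one at (158,231) and the scoop at (395,137). The scene view agrees: scoop (100,280), truffle (282,212), bowl (343,176).

```bash
sed -i "s/np.array(c\['rotation'\])@/Rotation.from_euler('xyz',c['rotation'],degrees=True).as_matrix()@/; s/^import numpy/from scipy.spatial.transform import Rotation\nimport numpy/" h.py
cat >> h.py <<'E'
def blobs(m,box=None,amin=15):
    m=m.astype(np.uint8)
    if box: k=np.zeros_like(m); k[box[1]:box[3],box[0]:box[2]]=1; m=m*k
    n,l,s,c=cv2.connectedComponentsWithStats(m)
    return [(s[i,4],c[i].round(1),s[i,:4].tolist()) for i in range(1,n) if s[i,4]>=amin],l
def tri(a,b):
    (o,d),(p,e)=a,b
    t=np.linalg.lstsq(np.c_[d,-e],p-o,rcond=None)[0]
    x,y=o+t[0]*d,p+t[1]*e
    return (x+y)/2,np.linalg.norm(x-y)
E
python3 - <<'E'
from h import *
a=cv2.imread('pics/t0.png');b=cv2.imread('pics/s0.png')
H=cv2.cvtColor(a,cv2.COLOR_BGR2HSV);Hb=cv2.cvtColor(b,cv2.COLOR_BGR2HSV)
blue=cv2.inRange(H,(100,110,30),(125,255,255))
cnt=max(cv2.findContours(blue[95:175,205:320].copy(),0,2)[0],key=cv2.contourArea)+[205,95]
rr=cv2.minAreaRect(cnt);print('tray',rr)
for p in cv2.boxPoints(rr): print(p,onz('top',*p,.024).round(4))
hull=cv2.approxPolyDP(cv2.convexHull(cnt),4,True)[:,0]
for p in hull: print('q',p,onz('top',*p,.024).round(4))
dk=a.max(2)<45
for s,c,bb in blobs(dk,(216,140,250,165))[0]: print('dark',s,c,bb,onz('top',*c,.02).round(4))
dk=b.max(2)<40
for s,c,bb in blobs(dk,(270,200,300,225),8)[0]: print('darkS',s,c,bb,onz('scene',*c,.02).round(4))
y=cv2.inRange(H,(15,120,50),(32,255,255))
for s,c,bb in blobs(y>0,(125,150,180,250),60)[0]:
    x0,y0,w,h=bb; u,v=x0+(w-1)/2,y0+(h-1)/2
    print('yel',s,c,bb,onz('top',u,v,.045).round(4),onz('top',x0-.5,v,.045).round(4),onz('top',x0+w-.5,v,.045).round(4))
for n,im,(x0,y0,x1,y1) in(('t',a,(375,112,415,162)),('s',b,(70,238,130,308))):
    cv2.imwrite(f'pics/{n}c.png',cv2.resize(im[y0:y1,x0:x1],None,fx=8,fy=8,interpolation=2))
A=cv2.imread('pics/tc.png');B=cv2.imread('pics/sc.png')
h=max(len(A),len(B));P=lambda I:cv2.copyMakeBorder(I,0,h-len(I),0,0,0)
cv2.imwrite('pics/sc2.png',np.hstack([P(A),P(B)]))
print(h)
E
```

```text
tray ((262.6829528808594, 134.14633178710938), (53.448856353759766, 99.1675033569336), 83.6598129272461)
[210.45125 113.06096] [0.6384 0.1646 0.024 ]
[309.01224 102.10976] [ 0.6729 -0.1064  0.024 ]
[314.91467 155.2317 ] [ 0.522  -0.1202  0.024 ]
[216.35367 166.1829 ] [0.4888 0.1438 0.024 ]
q [307 103] [ 0.6702 -0.1008  0.024 ]
q [314 155] [ 0.5226 -0.1177  0.024 ]
q [217 165] [0.4921 0.1422 0.024 ]
q [212 113] [0.6386 0.1604 0.024 ]
dark 78 [235.4 154.5] [231, 150, 10, 10] [0.5226 0.0937 0.02  ]
darkS 77 [281.8 211.5] [277, 207, 10, 10] [0.5192 0.0953 0.02  ]
yel 1033 [149.6 174.3] [132, 157, 36, 36] [0.4598 0.3176 0.045 ] [0.4593 0.3657 0.045 ] [0.4603 0.2698 0.045 ]
yel 623 [158.1 231.5] [144, 218, 29, 28] [0.3107 0.2871 0.045 ] [0.3101 0.3247 0.045 ] [0.3114 0.2495 0.045 ]
560
```

View pics/sc2.png

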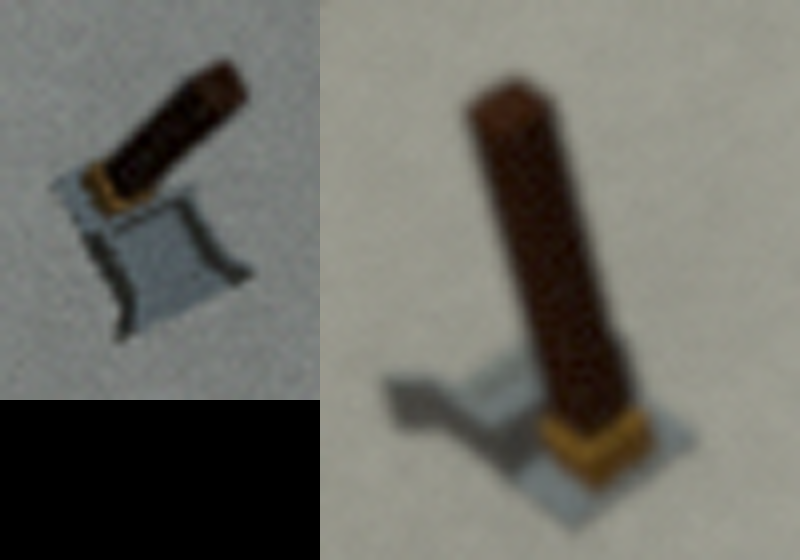

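The crop shows the handle top at crop (225,82) in the top view and (512,100) in the scene view. The mouth's front corners are at crop (120,340) and (248,275), and the collar base at (118,190).

```bash
python3 - <<'E'
from h import *
T=lambda X,Y:(375+X/8-.5,112+Y/8-.5)
S=lambda X,Y:(70+(X-320)/8-.5,238+Y/8-.5)
print('top',onz('top',*T(225,82),.115),onz('scene',*S(512,100),.115),tri(ray('top',*T(225,82)),ray('scene',*S(512,100))))
f1=onz('top',*T(122,338),.002);f2=onz('top',*T(250,274),.002)
print(f1,f2,np.linalg.norm(f1-f2)); d=f1-f2;print('yaw from front',np.degrees(np.arctan2(-d[0],d[1])))
b1=onz('scene',*S(575,528),.002);b2=onz('scene',*S(695,440),.002)
print('back corners',b1,b2,np.linalg.norm(b1-b2));d=b2-b1;print(np.degrees(np.arctan2(-d[0],d[1])))
mf=(f1+f2)/2;mb=(b1+b2)/2;d=mb-mf;print('yaw axis',np.degrees(np.arctan2(d[1],d[0])),np.linalg.norm(d))
tp=onz('top',*T(225,82),.115)
d=tp-mf;print('handle',np.degrees(np.arctan2(d[1],d[0])),np.linalg.norm(d[:2]))
# tray pose
q=np.array([onz('top',*p,.024)[:2] for p in((307,103),(314,155),(217,165),(212,113))])
c=q.mean(0);e=(q[3]+q[2]-q[0]-q[1]);th=np.arctan2(-e[0],e[1]);e2=q[0]+q[3]-q[1]-q[2]
print('tray',c,np.degrees(th),np.degrees(np.arctan2(e2[1],e2[0])))
R=np.array([[np.cos(th),-np.sin(th)],[np.sin(th),np.cos(th)]])
print('truffle in tray',R.T@(np.array([.5215,.0945])-c), 'sides',np.linalg.norm(e)/2,np.linalg.norm(e2)/2)
for y in(-.088,-.044,0,.044,.088):print(y,c+R@[-.07,y])
E
```

```text
top [ 0.58849868 -0.33046508  0.115     ] [ 0.58704123 -0.32865016  0.115     ] (array([ 0.58816294, -0.32929904,  0.11619055]), np.float64(0.0014168496779666535))
[ 0.53455162 -0.32993959  0.002     ] [ 0.55804068 -0.37593226  0.002     ] 0.051643608490971674
yaw from front 27.05399607415327
back corners [ 0.60545161 -0.33948973  0.002     ] [ 0.59006584 -0.30962021  0.002     ] 0.03359926436762307
27.25296743563464
yaw axis 28.876175485925774 0.05876968233942427
handle 28.033183379351303 0.047812056461116595
tray [0.58085938 0.02099651] 6.801396291363545 6.798162978658751
truffle in tray [-0.05023676  0.08001605] sides 0.26239378201728636 0.14810243179103702
-0.088 [ 0.52177368 -0.07467418]
-0.044 [ 0.51656284 -0.03098382]
0 [0.511352   0.01270653]
0.044 [0.50614116 0.05639689]
0.088 [0.50093032 0.10008724]
```

Request:
{"api": "apply_moves", "payload": {
  "commands": [
    [0.81,0.589,-0.09,0,0,0.247],
    [0.81,0.589,-0.09,0,0,0.247],
    [0.81,0.589,-0.09,0,0,0.247],
    [0.81,0.589,-0.09,0,0,0.247],
    [0.81,0.589,-0.09,0,0,0.247],
    [0.81,0.589,-0.09,0,0,0.247],
    [0.81,0.589,-0.09,0,0,0.247],
    [0.81,0.589,-0.09,0,0,0.247],
    [0.81,0.589,-0.09,0,0,0.247],
    [0.81,0.589,-0.09,0,0,0.247],
    [0.81,0.589,-0.09,0,0,0.247],
    [0.81,0.589,-0.09,0,0,0.247],
    [0.81,0.589,-0.09,0,0,0.247],
    [0.81,0.589,-0.09,0,0,0.247]
  ],
  "fingers": 85
}}

```text
clock: 1.85
tool_pos: [0.588, -0.3294, 0.2004]
tool_rot: [180.0, -0.0, 27.5]
wrist_force: [0.1, 0.2, -0.2]
gripper_width: 0.0852
grip_force: 0.0
```

Request:
{"api": "apply_moves", "payload": {
  "commands": [
    [0,0,-0.08,0,0,0],
    [0,0,-0.14,0,0,0],
    [0,0,-0.19,0,0,0],
    [0,0,-0.23,0,0,0],
    [0,0,-0.23,0,0,0],
    [0,0,-0.23,0,0,0]
  ]
}}

```text
clock: 2.6
tool_pos: [0.5889, -0.3295, 0.0863]
tool_rot: [179.9, -0.1, 27.5]
wrist_force: [0.0, 0.6, 0.1]
gripper_width: 0.0848
grip_force: 0.0
```

```bash
python3 - <<'E'
from h import *
a=save('top','t1.png');b=save('scene','s1.png')
A=cv2.resize(a[90:165,350:440,::-1],None,fx=4,fy=4,interpolation=2);B=cv2.resize(b[200:310,40:150,::-1],None,fx=4,fy=4,interpolation=2)
A=cv2.copyMakeBorder(A,0,440-300,0,0,0);cv2.imwrite('pics/c1.png',np.hstack([A,B]))
s=r.get_state();print(s['tool_pos'],s['tool_rot'],s['q'],s['wrist_force'])
E
```

```text
[ 0.58911368 -0.32957256  0.08665719] [ 1.79895305e+02 -7.36811762e-02  2.74878505e+01] [ 29.94698803  43.80678919  -6.86058354  89.31251036   6.48428374
  47.14138349 -41.93778518] [-0.1132367  -0.91072042 -0.11849216]
```

View pics/c1.png

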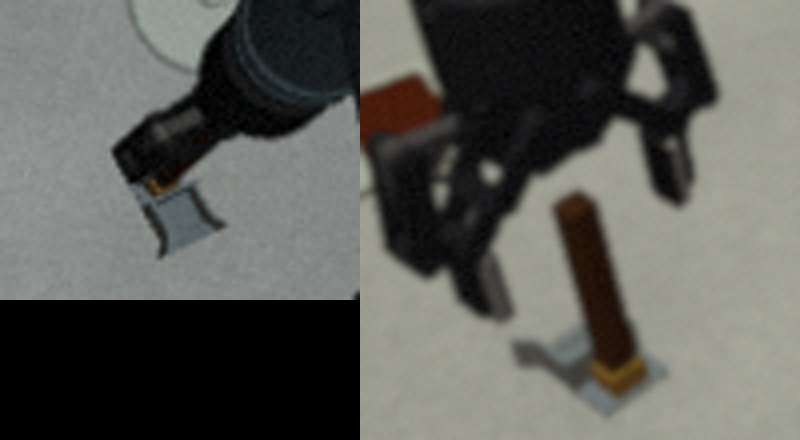

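The handle (crop ~(580,205) to (615,360)) stands between the open fingers, which straddle it, so I'll close.

Request:
{"api": "apply_moves", "payload": {
  "commands": [
    [0,0,0,0,0,0],
    [0,0,0,0,0,0],
    [0,0,0,0,0,0],
    [0,0,0,0,0,0],
    [0,0,0,0,0,0],
    [0,0,0,0,0,0],
    [0,0,0,0,0,0],
    [0,0,0,0,0,0],
    [0,0,0,0,0,0],
    [0,0,0,0,0,0]
  ],
  "fingers": 0
}}

```text
clock: 3.95
tool_pos: [0.5884, -0.3291, 0.0854]
tool_rot: [180.0, -0.0, 27.5]
wrist_force: [0.1, -0.4, 1.8]
gripper_width: 0.0152
grip_force: 58.8
```

Request:
{"api": "apply_moves", "payload": {
  "commands": [
    [0,0,0.1,0,0,0],
    [0,0,0.2,0,0,0],
    [0,0.05,0.23,0,0,0],
    [0.05,0.15,0.23,0,0,-0.1],
    [0.05,0.25,0.23,0,0,-0.2],
    [0.05,0.35,0.23,0,0,-0.3],
    [0.05,0.45,0.23,0,0,-0.4],
    [0.05,0.55,0.23,0,0,-0.46],
    [0.05,0.65,0.23,0,0,-0.46],
    [0.05,0.74,0.23,0,0,-0.46],
    [0.05,0.81,0.23,0,0,-0.46],
    [0.05,0.85,0.23,0,0,-0.46],
    [0.05,0.87,0.23,0,0,-0.46],
    [0.05,0.87,0.23,0,0,-0.46],
    [0.05,0.87,0.23,0,0,-0.46],
    [0.05,0.87,0.23,0,0,-0.46]
  ]
}}

```text
clock: 5.95
tool_pos: [0.6134, 0.1043, 0.2003]
tool_rot: [180.0, 0.0, 6.7]
wrist_force: [-0.7, -0.2, -1.9]
gripper_width: 0.0155
grip_force: 58.8
```

```bash
python3 - <<'E'
from h import *
a=save('top','t2.png');b=save('scene','s2.png')
A=cv2.resize(a[90:180,200:320,::-1],None,fx=3.3,fy=3.3,interpolation=2);B=cv2.resize(b[130:290,190:350,::-1],None,fx=2.5,fy=2.5,interpolation=2)
A=cv2.copyMakeBorder(A,0,400-A.shape[0],0,0,0);cv2.imwrite('pics/c2.png',np.hstack([A,B]))
s=r.get_state();print(s['clock'],s['tool_pos'],s['tool_rot'],s['q'],s['wrist_force'])
E
```

```text
6.05 [0.61337412 0.10495979 0.20031074] [ 1.79982344e+02 -3.07909130e-04  6.72003311e+00] [  -9.13601564   31.00365462   -6.60502982   94.54645759    4.18498102
   54.69244871 -100.50580201] [-0.22057171  0.19335021 -0.96746173]
```

View pics/c2.png

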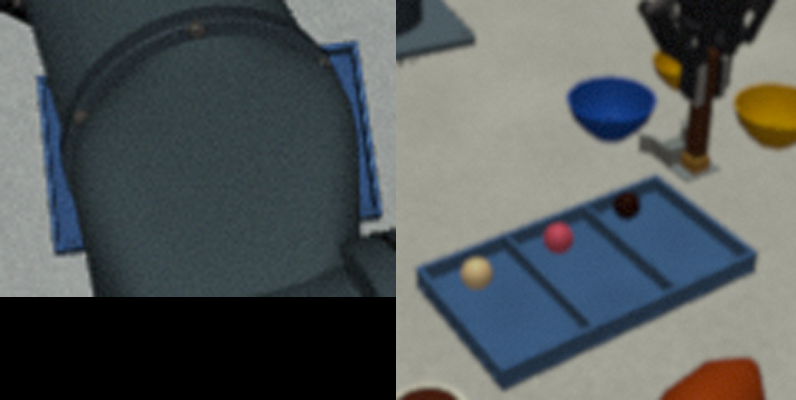

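The scoop hangs upright at crop (690,150), over the truffle compartment. The truffle is at crop (627,205) near the robot-side wall, and the arm covers the tray in the top view.

Request:
{"api": "apply_moves", "payload": {
  "commands": [
    [0,0,-0.08,0,0,0],
    [0,0,-0.14,0,0,0],
    [0,0,-0.18,0,0,0],
    [0,0,-0.2,0,0,0],
    [0,0,-0.212,0,0,0],
    [0,0,-0.214,0,0,0],
    [0,0,-0.214,0,0,0],
    [0,0,-0.217,0,0,0],
    [0,0,-0.219,0,0,0],
    [0,0,-0.219,0,0,0]
  ]
}}

```text
clock: 7.3
tool_pos: [0.6136, 0.106, 0.0914]
tool_rot: [-180.0, -0.0, 6.8]
wrist_force: [-0.9, -0.6, 3.8]
gripper_width: 0.0157
grip_force: 59.3
```

```bash
python3 - <<'E'
from h import *
b=save('scene','s3.png');cv2.imwrite('pics/c3.png',cv2.resize(b[140:290,220:370,::-1],None,fx=4,fy=4,interpolation=2))
s=r.get_state();print(s['clock'],s['tool_pos'],s['wrist_force'])
for s,c,bb in blobs(b.max(2)<40,(270,195,300,225),8)[0]: print('darkS',s,c,bb,onz('scene',*c,.02).round(4))
E
```

```text
7.35 [0.61362396 0.10603722 0.09139432] [-0.71041638  0.04756169  4.64394477]
darkS 18 [297.2 196.3] [294, 195, 6, 5] [0.4786 0.1638 0.02  ]
darkS 74 [281.8 211.5] [277, 207, 10, 10] [0.5192 0.0953 0.02  ]
```

View pics/c3.png

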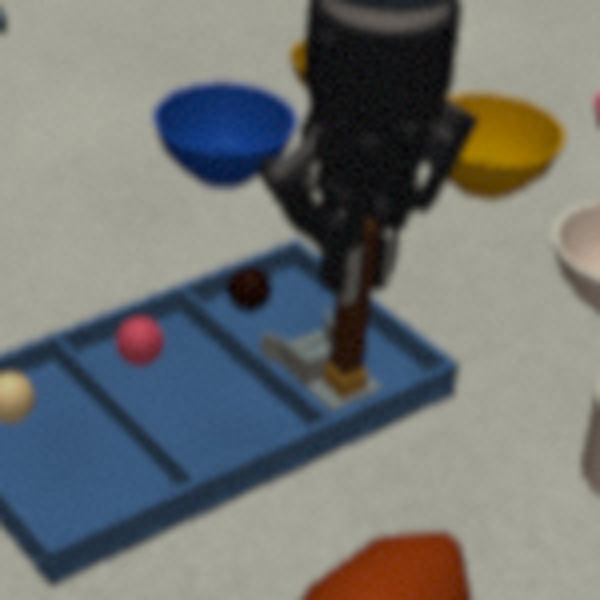

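Request:
{"api": "apply_moves", "payload": {
  "commands": [
    [-0.012,-0.0014,0,0,0,0],
    [-0.024,-0.0028,0,0,0,0],
    [-0.036,-0.0043,0,0,0,0],
    [-0.046,-0.0055,0,0,0,0],
    [-0.054,-0.0064,0,0,0,0],
    [-0.062,-0.0074,0,0,0,0],
    [-0.07,-0.0083,0,0,0,0],
    [-0.078,-0.0093,0,0,0,0],
    [-0.086,-0.0102,0,0,0,0],
    [-0.094,-0.0112,0,0,0,0],
    [-0.102,-0.0121,0,0,0,0],
    [-0.108,-0.0128,0,0,0,0],
    [-0.112,-0.0133,0,0,0,0],
    [-0.112,-0.0133,0,0,0,0]
  ]
}}

```text
clock: 9.1
tool_pos: [0.5575, 0.0994, 0.0914]
tool_rot: [-180.0, -0.1, 6.8]
wrist_force: [0.5, -0.4, 6.7]
gripper_width: 0.0152
grip_force: 59.7
```

Request:
{"api": "apply_moves", "payload": {
  "commands": [
    [-0.005,-0.0006,0,0,0,0],
    [-0.01,-0.0012,0,0,0,0],
    [-0.014,-0.0017,0,0,0,0],
    [-0.018,-0.0021,0,0,0,0],
    [-0.018,-0.0021,0,0,0,0],
    [-0.018,-0.0021,0,0,0,0]
  ]
}}

```text
clock: 9.85
tool_pos: [0.5509, 0.0987, 0.0919]
tool_rot: [-180.0, -0.4, 6.8]
wrist_force: [6.8, 1.1, 3.7]
gripper_width: 0.0154
grip_force: 59.3
```

```bash
python3 - <<'E'
from h import *
b=save('scene','s4.png');cv2.imwrite('pics/c4.png',cv2.resize(b[170:270,240:340,::-1],None,fx=5,fy=5,interpolation=2))
s=r.get_state();print(s['clock'],s['tool_pos'],s['tool_rot'],s['wrist_force'])
E
```

```text
9.9 [0.55086864 0.09876544 0.09192325] [-179.95888313   -0.35001666    6.80350849] [6.40558771 0.8616364  4.4849903 ]
```

View pics/c4.png

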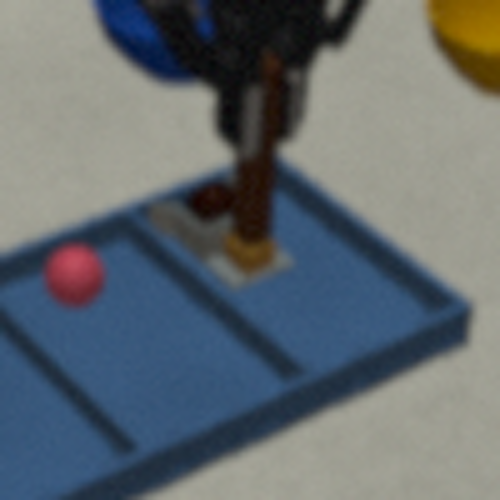

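The front edge is against the robot-side wall (6 N), and the truffle at crop (210,200) sits between the scoop's walls. Next I'll lift.

Request:
{"api": "apply_moves", "payload": {
  "commands": [
    [0.003,0.0004,0.004,0,0,0],
    [0.004,0.0005,0.012,0,0,0],
    [0.004,0.0005,0.03,0,0,0],
    [0.004,0.0005,0.06,0,0,0],
    [0.004,0.0005,0.1,0,0,0],
    [0.004,0.0005,0.14,0,0,0],
    [0.004,0.0005,0.18,0,0,0],
    [0.004,0.0005,0.21,0,0,0],
    [0.004,0.0005,0.23,0,0,0],
    [0.004,0.0005,0.24,0,0,0],
    [0.004,0.0005,0.24,0,0,0],
    [0.004,0.0005,0.24,0,0,0],
    [0.004,0.0005,0.24,0,0,0]
  ]
}}

```text
clock: 11.52
tool_pos: [0.5499, 0.0984, 0.2103]
tool_rot: [180.0, 0.1, 6.8]
wrist_force: [-0.1, -0.2, -2.0]
gripper_width: 0.0149
grip_force: 58.7
```

```bash
python3 - <<'E'
from h import *
b=save('scene','s5.png');cv2.imwrite('pics/c5.png',cv2.resize(b[120:260,240:380,::-1],None,fx=4,fy=4,interpolation=2))
s=r.get_state();print(s['clock'],s['tool_pos'],s['tool_rot'],s['wrist_force'],s['q'])
E
```

```text
11.575 [0.54996655 0.09838185 0.21034583] [1.79997358e+02 5.41387251e-02 6.79073312e+00] [ 0.35101433  1.07840108 -0.81447607] [  -9.12941002   24.5082554    -7.2462099   103.71358762    3.79639247
   52.06612665 -101.27683823]
```

View pics/c5.png

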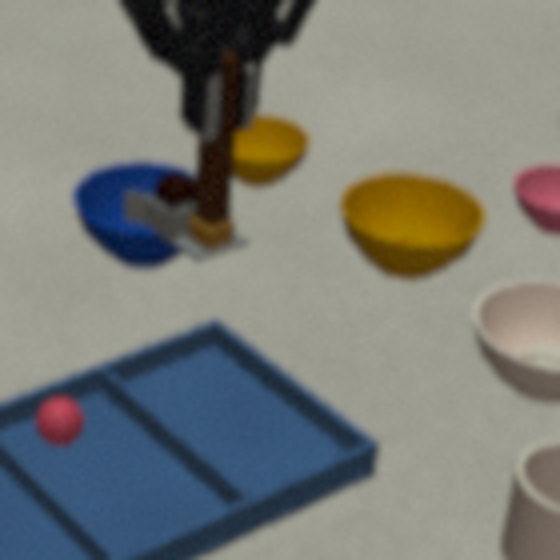

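The truffle is in the lifted pocket (crop (178,188)), and the yellow bowl is at crop (412,225). Now I'll carry it over and turn the mouth sideways for a tangential pour.

Request:
{"api": "apply_moves", "payload": {
  "commands": [
    [-0.01,0.02,0,0,0,0.04],
    [-0.03,0.06,0,0,0,0.12],
    [-0.05,0.11,0,0,0,0.24],
    [-0.07,0.16,0,0,0,0.36],
    [-0.09,0.21,0,0,0,0.48],
    [-0.11,0.26,0,0,0,0.6],
    [-0.13,0.31,0,0,0,0.72],
    [-0.15,0.35,0,0,0,0.84],
    [-0.17,0.39,0,0,0,0.94],
    [-0.18,0.42,0,0,0,1.0],
    [-0.18,0.42,0,0,0,1.0]
  ]
}}

```text
clock: 12.95
tool_pos: [0.4597, 0.3098, 0.2108]
tool_rot: [-180.0, -0.0, 51.9]
wrist_force: [0.6, -0.6, -1.8]
gripper_width: 0.0153
grip_force: 58.7
```

Request:
{"api": "apply_moves", "payload": {
  "commands": [
    [-0.01,0.02,0,0,0,0.05],
    [-0.02,0.05,0,0,0,0.15],
    [-0.04,0.08,0,0,0,0.27],
    [-0.05,0.1,0,0,0,0.39],
    [-0.06,0.12,0,0,0,0.51],
    [-0.06,0.124,0,0,0,0.63],
    [-0.06,0.124,0,0,0,0.75],
    [-0.06,0.124,0,0,0,0.87],
    [-0.06,0.124,0,0,0,0.96],
    [-0.06,0.124,0,0,0,1.0],
    [-0.06,0.124,0,0,0,1.0]
  ]
}}

```text
clock: 14.32
tool_pos: [0.4304, 0.3702, 0.2107]
tool_rot: [-180.0, 0.0, 96.7]
wrist_force: [-0.7, -0.3, -1.4]
gripper_width: 0.0154
grip_force: 58.7
```

Request:
{"api": "apply_moves", "payload": {
  "commands": [
    [0,0,-0.01,0,0,0.06],
    [0,0,-0.03,0,0,0.16],
    [0,0,-0.06,0,0,0.28],
    [0,0,-0.09,0,0,0.4],
    [0,0,-0.11,0,0,0.48],
    [0,0,-0.126,0,0,0.516],
    [0,0,-0.13,0,0,0.516],
    [0,0,-0.13,0,0,0.516],
    [0,0,-0.13,0,0,0.516]
  ]
}}

```text
clock: 15.45
tool_pos: [0.4305, 0.3707, 0.1462]
tool_rot: [180.0, 0.0, 120.0]
wrist_force: [0.4, -0.4, -0.2]
gripper_width: 0.0152
grip_force: 58.7
```

```bash
python3 - <<'E'
from h import *
b=save('scene','s6.png');cv2.imwrite('pics/c6.png',cv2.resize(b[90:230,270:410,::-1],None,fx=4,fy=4,interpolation=2))
s=r.get_state();print(s['clock'],s['tool_pos'],s['tool_rot'],s['wrist_force'],s['q'])
R0=Rotation.from_euler('xyz',s['tool_rot'],degrees=True)
print('tool x',R0.as_matrix()[:,0])
E
```

```text
15.5 [0.43045799 0.3706414  0.14620233] [ 1.79955447e+02 -1.62641572e-03  1.19991460e+02] [-0.35313194 -0.61570351 -0.58641792] [-19.90163603  34.4592256  -34.15629631 103.74596757  24.76514243
  49.3660363  -35.84156355]
tool x [-4.99870913e-01  8.66099919e-01  2.83863093e-05]
```

View pics/c6.png

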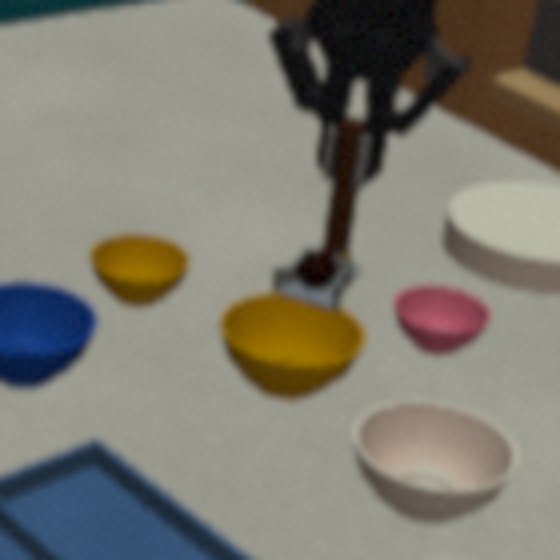

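The mouth faces the bowl, with the truffle in the pocket at crop (318,265). I'll tip the scoop about its front edge, just above the bowl.

Request:
{"api": "apply_moves", "payload": {
  "commands": [
    [0.01,-0.018,0.008,0.096,0.056,0],
    [0.02,-0.036,0.014,0.192,0.111,0],
    [0.029,-0.05,0.019,0.289,0.167,0],
    [0.037,-0.065,0.023,0.385,0.222,0],
    [0.046,-0.082,0.024,0.491,0.283,0],
    [0.056,-0.098,0.025,0.597,0.344,0],
    [0.068,-0.118,0.023,0.731,0.422,0],
    [0.08,-0.139,0.017,0.866,0.5,0],
    [0.08,-0.139,0.017,0.866,0.5,0],
    [0.08,-0.139,0.017,0.866,0.5,0],
    [0.08,-0.139,0.017,0.866,0.5,0],
    [0.08,-0.139,0.017,0.866,0.5,0]
  ]
}}

```text
clock: 17.0
tool_pos: [0.4698, 0.3018, 0.155]
tool_rot: [179.9, -44.9, 120.2]
wrist_force: [0.3, 0.3, -1.1]
gripper_width: 0.0153
grip_force: 58.7
```

```bash
python3 - <<'E'
from h import *
b=save('scene','s7.png');cv2.imwrite('pics/c7.png',cv2.resize(b[90:230,270:410,::-1],None,fx=4,fy=4,interpolation=2))
s=r.get_state();print(s['clock'],s['tool_pos'],s['tool_rot'],s['wrist_force'],s['q'])
E
```

```text
17.05 [0.4699048  0.30161859 0.15488471] [179.90814564 -44.92067153 120.1723096 ] [ 0.09572869 -0.18313249 -0.80000456] [ 24.14465476  55.10554038 -57.60519165 100.77907558  -0.5641866
  50.23930563   9.18496027]
```

View pics/c7.png

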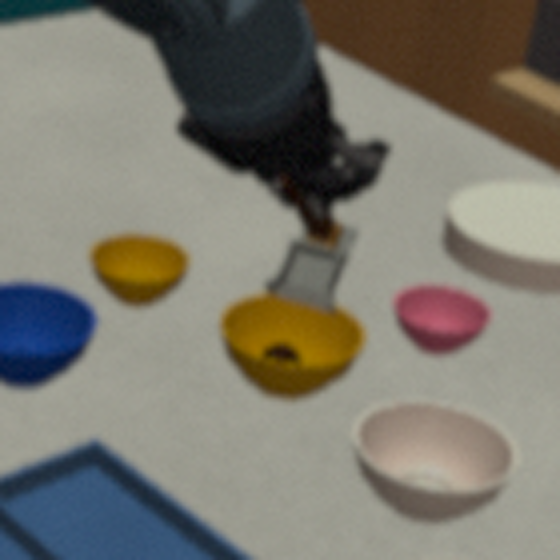

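The truffle lies in the yellow bowl (crop (280,353)) and the scoop is empty. I'll raise it, right it and carry it to free counter at about (0.50,-0.20).

Request:
{"api": "apply_moves", "payload": {
  "commands": [
    [0,0,0.04,0,0,0],
    [0,0,0.09,0,0,0],
    [0,0,0.13,-0.1,-0.06,0],
    [0,0,0.14,-0.225,-0.13,0],
    [0,0,0.14,-0.35,-0.202,0],
    [0,0,0.14,-0.476,-0.275,0],
    [0,0,0.14,-0.606,-0.35,0],
    [0,0,0.14,-0.736,-0.425,0],
    [0,0,0.14,-0.866,-0.5,0],
    [0,0,0.14,-0.866,-0.5,0]
  ]
}}

```text
clock: 18.3
tool_pos: [0.4682, 0.3045, 0.2266]
tool_rot: [179.8, -0.1, 120.3]
wrist_force: [-0.3, -0.1, -0.0]
gripper_width: 0.0151
grip_force: 58.7
```

Request:
{"api": "apply_moves", "payload": {
  "commands": [
    [0,-0.05,0,0,0,-0.08],
    [0,-0.1,0,0,0,-0.2],
    [0,-0.17,0,0,0,-0.34],
    [0,-0.24,0,0,0,-0.48],
    [0,-0.31,0,0,0,-0.62],
    [0,-0.38,0,0,0,-0.76],
    [0,-0.44,0,0,0,-0.88],
    [0,-0.48,0,0,0,-0.96],
    [0,-0.5,0,0,0,-1.0],
    [0,-0.5,0,0,0,-1.0]
  ]
}}

```text
clock: 19.55
tool_pos: [0.4704, 0.0509, 0.2244]
tool_rot: [-180.0, -0.0, 75.0]
wrist_force: [-0.3, 0.2, -1.3]
gripper_width: 0.0154
grip_force: 58.7
```

Request:
{"api": "apply_moves", "payload": {
  "commands": [
    [0.01,-0.05,0,0,0,-0.08],
    [0.02,-0.1,0,0,0,-0.2],
    [0.03,-0.17,0,0,0,-0.34],
    [0.04,-0.24,0,0,0,-0.48],
    [0.05,-0.31,0,0,0,-0.62],
    [0.06,-0.38,0,0,0,-0.76],
    [0.06,-0.44,0,0,0,-0.88],
    [0.06,-0.48,0,0,0,-0.96],
    [0.06,-0.5,0,0,0,-1.0],
    [0.06,-0.5,0,0,0,-1.0],
    [0.06,-0.5,0,0,0,-1.0]
  ]
}}

```text
clock: 20.92
tool_pos: [0.5004, -0.1977, 0.2243]
tool_rot: [-180.0, -0.0, 30.1]
wrist_force: [0.1, 1.0, -1.0]
gripper_width: 0.0155
grip_force: 58.7
```

Request:
{"api": "apply_moves", "payload": {
  "commands": [
    [0,0,-0.07,0,0,0],
    [0,0,-0.15,0,0,0],
    [0,0,-0.21,0,0,0],
    [0,0,-0.25,0,0,0],
    [0,0,-0.265,0,0,0],
    [0,0,-0.273,0,0,0],
    [0,0,-0.277,0,0,0],
    [0,0,-0.279,0,0,0],
    [0,0,-0.279,0,0,0],
    [0,0,-0.279,0,0,0]
  ]
}}

```text
clock: 22.18
tool_pos: [0.5011, -0.1989, 0.0861]
tool_rot: [179.9, -0.1, 30.0]
wrist_force: [-0.4, 2.0, 5.3]
gripper_width: 0.0156
grip_force: 59.9
```

Contact is 5 N, so the scoop is standing on the counter. I'll release and retreat.

Request:
{"api": "apply_moves", "payload": {
  "commands": [
    [0,0,0,0,0,0],
    [0,0,0,0,0,0],
    [0,0,0,0,0,0],
    [0,0,0,0,0,0],
    [0,0,0,0,0,0],
    [0,0,0,0,0,0],
    [0,0,0,0,0,0],
    [0,0,0,0,0,0],
    [0,0,0,0,0,0],
    [0,0,0,0,0,0]
  ],
  "fingers": 85
}}

```text
clock: 23.42
tool_pos: [0.5002, -0.1991, 0.0848]
tool_rot: [-180.0, 0.0, 30.0]
wrist_force: [0.7, 0.1, -0.9]
gripper_width: 0.0851
grip_force: 0.0
```

Request:
{"api": "apply_moves", "payload": {
  "commands": [
    [0,0,0.04,0,0,0],
    [0,0,0.1,0,0,0],
    [0,0,0.18,0,0,0],
    [0,0,0.26,0,0,0],
    [0,0,0.3,0,0,0],
    [-0.1,-0.1,0.3,0,0,0],
    [-0.2,-0.2,0.3,0,0,0],
    [-0.2,-0.3,0.3,0,0,0],
    [-0.2,-0.4,0.3,0,0,0],
    [-0.2,-0.4,0.3,0,0,0],
    [-0.2,-0.4,0.3,0,0,0],
    [-0.2,-0.4,0.3,0,0,0]
  ]
}}

```text
clock: 24.92
tool_pos: [0.4008, -0.3974, 0.2348]
tool_rot: [-180.0, -0.0, 30.1]
wrist_force: [-0.1, 0.5, 0.4]
gripper_width: 0.0851
grip_force: 0.0
```

```bash
python3 - <<'E'
from h import *
a=save('top','t8.png');b=save('scene','s8.png')
cv2.imwrite('pics/c8.png',np.hstack([cv2.resize(a[100:240,100:400,::-1],(600,280),interpolation=2)[:, :],])) 
A=cv2.resize(a[100:250,120:400,::-1],(784,420));B=cv2.resize(b[140:300,50:370,::-1],(784,392))
cv2.imwrite('pics/c8.png',cv2.resize(np.vstack([A,B]),(579,600)))
s=r.get_state();print(s['clock'],s['tool_pos'],s['wrist_force'],s['gripper_width'])
E
```

```text
25.025 [ 0.40074527 -0.39786741  0.23489679] [-0.11321273  0.58787743 -0.02032967] 0.08518600696165576
```

View pics/c8.png

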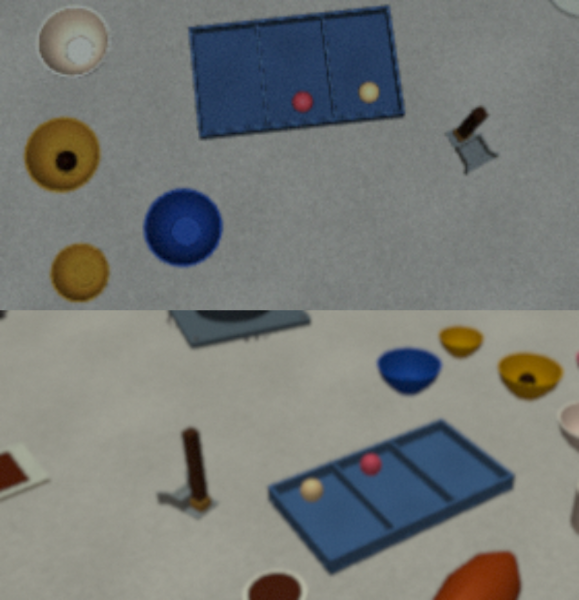

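The truffle is in the large yellow bowl (crop (66,160)), and the scoop stands upright on bare counter at crop (470,150), clear of the tray and bowl.

```bash
python3 -c "
from bench import r
print(r.hand_in())"
```

```text
the job is handed in; nothing more can be done
None
```

The job is handed in at about 25 s: the last pictures show the dark truffle in the large yellow bowl and the scoop released, standing upright on the counter clear of the bowl and tray; `hand_in()` returned no verdict.

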